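# Lock the portafilter into the espresso machine

## Robot

A 6-joint arm with a two-finger parallel gripper is mounted at the origin on a cart in front of the work surface, level with it; the furniture and walls round the work are solid. World frame = base frame: x ahead of the robot, y to its left, z up, the work surface at z = 0. Lengths are in m, angles in degrees, forces in N, time in s.
With the tool pointing down it reaches from about 0.3 to 0.75 m from the base axis. Payload 8.5 kg.
Tool frame: the origin (TCP) lies on the centre line of the jaws, within the pads' length; the fingertips stand 11 mm ahead of it and the grasp point (between the pads) lies 8 mm behind it; z points along the fingers, y is the line along which they close (so a half turn about z gives the same grasp; the last joint's range is limited). The gripper opens to 85 mm and grips with 20 to 120 N. Pads are 22 mm wide; open, the fingers measure 114 mm over their backs; the gripper's body (76 mm by 85 mm) begins 54 mm behind the grasp point. The pads swing forward as they close: fully open they stand 13 mm farther back than shut.
Start: joints at [-75.82, 21.807, 74.336, -0, 83.858, -12.336], TCP at [0.246, -0.492, 0.242] pointing down, gripper open.
Joint ranges: [-178.18, 178.18], [-50.72, 133.34], [12.68, 142.11], [-81.47, 261.47], [9.98, 163.14], [-165.26, 165.26]. Speed limits (degrees/s): [136.94, 136.94, 180, 180, 180, 180].

## Interface

Orientations are given as a 3x3 rotation matrix whose columns are the frame's x, y, z axes.
In Python, from rig import env gives the robot as it stands.
- The arm moves only by the shell command python3 nudge.py 'ROWS' [FORCE]. ROWS is a JSON list of rows, 1 to 10 of them, each an object with the fields tx, ty, tz (the shift in units of 100 mm), yaw (a turn about the tool's z in degrees), finger_gap (the finger opening in m); a field left out counts as zero (the opening has to be given); each row shifts and turns the commanded pose from where the row before left it, along the tool's axes as they then stand; what a row does not reach is not made up. A row lasts 1/10 s, in which the tool goes at most 0.05 m and 8.59 degrees, less where a joint would pass 70% of its speed; a pose out of reach is approached as far as the arm can. The fingers move at their own pace and stop on an object; FORCE is the grip in N (left out, the last holds). Time passes only in rows, so rows that do not move let the fingers close. It prints the time, the measured TCP pose, the force, the opening and the grip force at its end. Input that does not fit is refused with a message, and nothing moves.
- env.observe(): the state, without advancing time (a new reading comes with each control period).
- env.get_image(name): name is "side" or "top"; returns a dict with "pixels" (384x512x3 uint8, red, green, blue), "K" (3x3 intrinsics, pixels), "extrinsics" (4x4, takes a point from world to camera coordinates). Camera axes: x right, y down, z forward; pixel columns grow to the right and rows downward; lengths in m; the calibration is good to about 2 mm. A picture is of the moment at which its call begins. There is no depth.
- env.close_job(): hands the job in; it is judged then, once.
The state is a dict: "time_s": time; "q": joint angles; "qvel": joint speeds; "joint_efforts": joint torques, N m; "position": TCP position; "tool_rot": TCP orientation; "ft_force": force on the tool from outside, world axes, zero at the start; "wrist_torque": the same for the moment, N m; "grip_width": finger opening in m; "gripper_force": force on a finger pad.
Only numpy, scipy, OpenCV 4.12 (cv2) and the standard library are available. Lean on these libraries where they do the work, as an engineer would, in place of code of your own. Each camera call takes 0.05 s, during which the arm holds its last target. There are 200 camera calls.

## Task

Get the espresso machine ready: take the portafilter from the worktop by its handle and lift it up into the group under the machine's brew head, with the handle off to the left of the machine's front as you face it; feel for the notches that let its lugs up (they cannot be seen), then turn the handle round to the front until it drops into its lock. Leave it hanging there level, fully home, with the handle pointing straight out of the machine's front, and let go; do not shift or tip the mug or the spice jar.

Things in the scene. Friction and masses are not known exactly. Their poses are not given: they have to be found in the camera images.
- portafilter: Loose portafilter, 220-350 g: upright steel basket, 60 mm diameter, 70 mm tall, base 52 mm wide, with a black handle along its own -x. Origin: centre of the basket's underside, z up. Flat-sided handle in non-slip rubber, 22 mm wide, 26 mm tall, centre line 40 mm above the underside, from 58 to 165 mm from the basket's axis; a thin neck joins them. Mass centre 18 mm from the axis, handle side.
- handle_grip (a point): Where to grip the portafilter's handle: on its centre line, 140 mm from the basket's axis, 40 mm above its underside. Same axes as the portafilter.
- lug (a point): Middle of the lug on the handle's side of the portafilter, 60 mm above its underside, 35 mm from its axis. Three such rounded lugs, 120 degrees apart, 8 mm thick, 12 mm long round the rim, reach out to 39 mm from the axis.
- machine: Fixed steel espresso machine, its front turned towards the left. Origin: on the worktop below the vertical axis of its group; front = its own -x, its left, as one sees it who faces its front, = its own +y. Base with drip tray 36 mm high, 180 mm wide, from 85 mm before to 120 mm behind the axis; black column 190 mm wide, 54 to 120 mm behind the axis.
- head_rim (a point): Lower front edge of the round brew head, which has 125 mm radius about the group's axis and reaches from 205 to 290 mm above the worktop. It overhangs the handle: a hand held upright on the handle hits it, so grip the handle with the tool leaning outward along the handle, 30 to 45 degrees from vertical (35 clears).
- group_mouth (a point): Centre of the group's open underside, 164 mm above the worktop. Collar of 49 mm outer radius; its rim is a 5 mm thick flange, bore radius 33 mm, with 3 notches. They let the lugs in with the handle at some angle 31 to 53 degrees LEFT (+y) of the machine's front, +-4 degrees; it varies and cannot be read: feel for it, press up lightly (5 N) at one angle after another.
- group_seat (a point): On the group's axis, 113 mm above the worktop: the portafilter's origin lies here when locked, same axes as the machine. Portafilter origin at 100 mm height: lugs touch the flange from below; 113 to 117 mm: lugs above the flange, free to turn; 117.5 mm: fixed seal. Turn anticlockwise seen from above, held at about 115 mm.
- lock (a point): Where the handle-side lug's middle lies when locked (handle straight to the front). Just before, 3 bumps 2 mm high on the flange must be passed (carried above or ridden over); fixed end stops follow 1 to 3 degrees past straight ahead. Lowered or let go there, the lugs sit trapped between bump and stop with about 2 degrees of play.
- mug: White mug, 88x125x95 mm, loose, at the back of the worktop behind the portafilter: leave alone. Origin: near the centre of its underside.
- spice: Narrow spice jar, 46x46x106 mm, loose, to the right of the machine: leave alone. Origin: centre of its underside.

How it is judged (in metres and radians):
On the way:
1. the portafilter's lugs have gone up through the notches with the handle still to the side (more than 17 degrees from the front) (z of portafilter in the frame of group_seat above -0.003 m and horizontal distance between portafilter and group_seat below 0.008 m and angle between the x axis of portafilter and the x axis of machine, either way round above 0.3 rad), for 0.1 s.
At the end, for the whole second after the job is handed in: The portafilter hangs at rest in the group by its lugs: its origin within 3 mm in height and 8 mm sideways of group_seat, level within 0.08 rad, its handle within 0.1 rad of the machine's straight front; mug and spice jar are within 30 mm of where they stood (z of portafilter in the frame of group_seat between -0.003 and 0.003 m and horizontal distance between portafilter and group_seat below 0.008 m and angle between the x axis of portafilter and the x axis of machine, either way round below 0.1 rad and angle between portafilter's own z axis and vertical below 0.08 rad and linear speed of portafilter below 0.02 m/s and distance of each of mug, spice from where it was at the start of the episode below 0.03 m); the robot touches nothing.
It fails at once if the mug or the spice jar is shifted by more than 30 mm or tipped (distance of any of mug, spice from where it was at the start of the episode above 0.03 m or angle between any of mug, spice's own z axis and vertical above 0.5 rad).
It also fails if it takes over 61 s, if anything falls off the work surface, if the arm or the gripper's body presses on something with over 40 N, if the wrist force passes 120 N, or if a joint passes its speed limit or range.

## Working session

There is one attempt and no reset: what is moved stays moved. The work goes in short steps, Python scripts to look and compute and a shell command to move; the robot and the scene stay as the last step left them, time stands still between calls to the robot, and variables do not carry over. Pictures are saved under pics/ and viewed, at most 10 in all, crops included, and the job is handed in when it is done.

```bash
ls; mkdir -p pics; python3 - <<'E'
from rig import env
import cv2,numpy as np
for n in("side","top"):
    im=env.get_image(n);cv2.imwrite(f"pics/{n}0.png",im["pixels"][:,:,::-1]);np.savez(f"{n}0.npz",**im)
    print(n,im["K"].tolist(),np.round(im["extrinsics"],4).tolist())
s=env.observe();print(s)
E
```

```text
nudge.py
pics
rig.py
side [[401.87584728141576, 0.0, 258.62517383221507], [0.0, 401.87584728141576, 194.67451292517416], [0.0, 0.0, 1.0]] [[-0.7534, -0.6575, -0.0096, 0.4977], [-0.578, 0.6692, -0.467, 0.3506], [0.3135, -0.3463, -0.8842, 1.0716], [0.0, 0.0, 0.0, 1.0]]
top [[442.36529976387527, 0.0, 254.68468215008417], [0.0, 442.36529976387527, 189.0238732640276], [0.0, 0.0, 1.0]] [[0.0054, -0.9995, 0.0306, 0.0863], [-0.9819, -0.0111, -0.1891, 0.6064], [0.1894, -0.029, -0.9815, 1.4503], [0.0, 0.0, 0.0, 1.0]]
{'time_s': 0.1, 'q': array([-7.58187146e+01,  2.18375586e+01,  7.43800627e+01,  5.58033663e-04,
        8.38561916e+01, -1.23371761e+01]), 'qvel': array([-0.00118087, -0.03145815, -0.09413633, -0.0548779 , -0.01010513,
        0.03076609]), 'joint_efforts': array([ 3.89423090e-03, -4.49217546e+01, -2.31657994e+01, -1.67097428e-04,
        3.62300714e-03,  1.38059829e-05]), 'position': array([ 0.24549431, -0.4918986 ,  0.24177153]), 'tool_rot': array([[ 8.94791056e-01,  4.46485019e-01, -3.06227771e-04],
       [ 4.46485034e-01, -8.94790226e-01,  1.25139104e-03],
       [ 2.84717738e-04, -1.25645963e-03, -9.99999170e-01]]), 'ft_force': array([ 0.34952857, -0.01856912, -0.14177515]), 'wrist_torque': array([-0.00340052, -0.02910856, -0.00104954]), 'gripper_force': 0.0, 'grip_width': 0.08553865181655544}
```
View pics/side0.png

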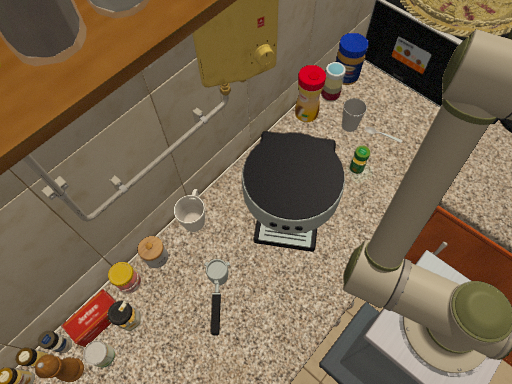

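View pics/top0.png

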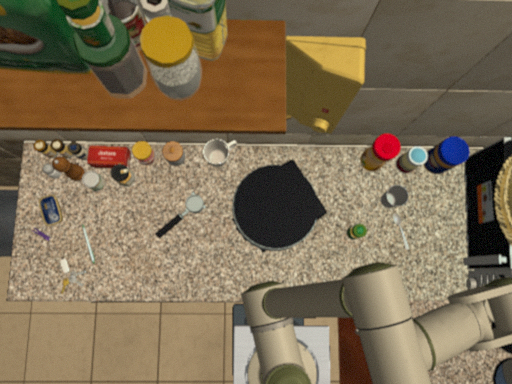

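The top view shows the basket at (194,204) with the handle end at (157,236), and the black brew-head disc at (275,206) with the column corners to its right at (291,162) and (325,212). In the side view the basket is at (217,271), the handle end at (215,333), and the head at (293,177). The mug is at (217,151) top and (190,212) side. Next I'll zoom in on these.

```bash
python3 - <<'E'
import cv2,numpy as np
t=cv2.imread("pics/top0.png");s=cv2.imread("pics/side0.png")
a=cv2.resize(t[145:265,145:345],None,fx=4,fy=4,interpolation=cv2.INTER_CUBIC)
cv2.imwrite("pics/tz.png",a)
b=cv2.resize(s[120:345,190:355],None,fx=2.6,fy=2.6,interpolation=cv2.INTER_CUBIC)
cv2.imwrite("pics/sz.png",b)
E
```

View pics/tz.png

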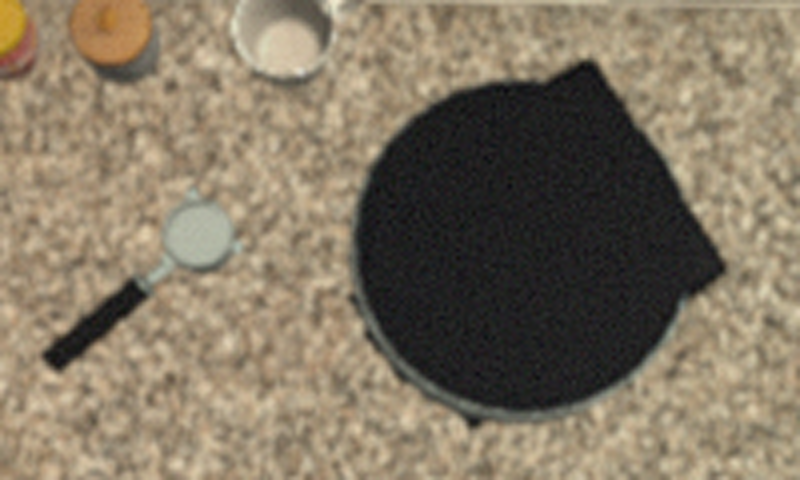

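View pics/sz.png

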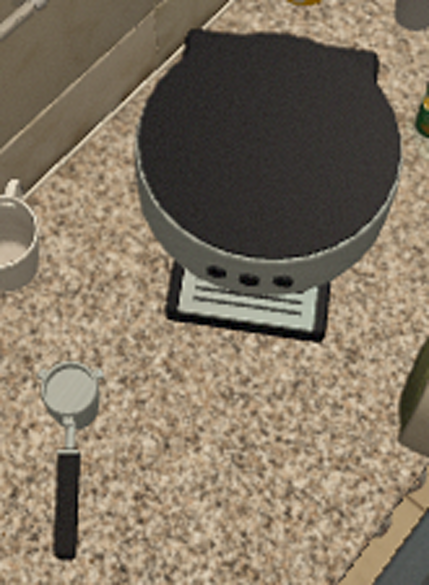

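The top zoom shows the basket rim at full-image (195,204) and the handle from about (180,216) to (158,236). The black disc and its column corners are at (293,161) and (326,212). The side zoom shows the tray's front corners at about (255,242) and (315,250), with the handle tip at (215,334).

```bash
cat > h.py <<'E'
import cv2,numpy as np
from scipy.optimize import least_squares
def load(n,i=0):
    d=np.load(f"{n}{i}.npz");return d["pixels"],d["K"],d["extrinsics"]
def ray(K,E,px):
    px=np.atleast_2d(np.float64(px));R,t=E[:3,:3],E[:3,3]
    d=np.c_[px,np.ones(len(px))]@np.linalg.inv(K).T@R
    return -R.T@t,d
def onz(K,E,px,z):
    c,d=ray(K,E,px);return (c+d*((z-c[2])/d[:,2])[:,None])[:,:2]
def tri(a,b):
    A=np.zeros((3,3));v=np.zeros(3);r=[]
    for c,d in(a,b):
        d=d[0]/np.linalg.norm(d[0]);P=np.eye(3)-np.outer(d,d);A+=P;v+=P@c;r.append((P,c))
    p=np.linalg.solve(A,v);return p,[np.linalg.norm(P@(p-c)) for P,c in r]
def circ(p,r=None):
    f=lambda x:np.hypot(*(p-x[:2]).T)-x[2]
    return least_squares(f,[*p.mean(0),.1],loss="soft_l1",f_scale=.001)
def big(m,seed):
    n,l=cv2.connectedComponents(m.astype(np.uint8));return (l==l[seed[1],seed[0]]).astype(np.uint8)
E
python3 - <<'E'
from h import *
seeds=dict(top=(275,206),side=(293,177))
hs=dict(top=(169,226),side=(216,313))
G={}
for n in seeds:
    p,K,E=load(n);v=p.max(2)
    print(n,'disc',p[seeds[n][1],seeds[n][0]],'handle',p[hs[n][1],hs[n][0]])
    m=big(v<75,seeds[n]);c=max(cv2.findContours(m,0,cv2.CHAIN_APPROX_NONE)[0],key=len)[:,0]
    print(' area',m.sum(),c.min(0),c.max(0))
    for z in(.28,.29,.30):
        w=onz(K,E,c,z);r=circ(w);x=r.x
        e=np.hypot(*(w-x[:2]).T)-x[2];k=np.abs(e)<.004
        r=circ(w[k]);e=np.hypot(*(w-r.x[:2]).T)-r.x[2]
        far=w[e>.008]
        print(' z',z,r.x.round(4),k.mean().round(2))
    w=onz(K,E,c,.29);cc=circ(w).x
    m2=big(v<75,hs[n]);ys,xs=np.nonzero(m2);
    rect=cv2.minAreaRect(np.c_[xs,ys].astype(np.float32));print(' handle',rect,m2.sum())
    b=cv2.boxPoints(rect);print(b.round(1).tolist())
E
```

```text
top disc [32 32 35] handle [21 28 22]
 area 5622 [234 160] [325 247]
 z 0.28 [0.5155 0.0386 0.1187] 0.81
 z 0.29 [0.5139 0.0394 0.1178] 0.81
 z 0.3 [0.5124 0.0402 0.1168] 0.81
 handle ((168.49998474121094, 225.99996948242188), (6.273807525634766, 29.448482513427734), 50.194427490234375) 171
[[155.1999969482422, 233.0], [177.8000030517578, 214.1999969482422], [181.8000030517578, 219.0], [159.1999969482422, 237.8000030517578]]
side disc [51 48 47] handle [38 29 30]
 area 7046 [243 131] [343 219]
 z 0.28 [0.5139 0.0377 0.1204] 0.84
 z 0.29 [0.5107 0.0428 0.1189] 0.84
 z 0.3 [0.5074 0.0479 0.1175] 0.84
 handle ((215.27032470703125, 314.471923828125), (8.493720054626465, 39.27865219116211), 2.2025980949401855) 339
[[210.3000030517578, 333.8999938964844], [211.8000030517578, 294.70001220703125], [220.3000030517578, 295.0], [218.8000030517578, 334.29998779296875]]
```

```bash
python3 - <<'E'
from h import *
T=load("top");S=load("side")
def t2(n,a,b):
    p,r=tri(ray(T[1],T[2],a),ray(S[1],S[2],b));print(n,p.round(4),np.round(r,4));return p
a=t2("col+y",(292.4,160.2),(262.9,131.6));b=t2("col-y",(325.8,211.8),(335.2,140.2))
d=a-b;print("machine y yaw",np.degrees(np.arctan2(d[1],d[0])),np.linalg.norm(d))
y=d[:2]/np.linalg.norm(d[:2]);x=np.array([y[1],-y[0]]);print("axis from col",(a+b)[:2]/2-.12*x)
for n,px in(("tray",[(254.6,242.2),(314.0,249.8)]),):
    w=onz(S[1],S[2],px,.03);print("tray",w.round(4).tolist());d=w[0]-w[1];print(np.degrees(np.arctan2(d[1],d[0])),np.linalg.norm(d),"axis",w.mean(0)+.085*x)
h1=t2("tip",(157.2,235.4),(214.6,334));h2=t2("neck",(179.8,216.6),(216,295))
d=h1-h2;print("handle yaw",np.degrees(np.arctan2(d[1],d[0])),np.linalg.norm(d))
C={}
for n,D,s in(("top",T,(195,204)),("side",S,(217,269))):
    p=D[0].astype(int);r=p[s[1]-14:s[1]+15,s[0]-14:s[0]+15]
    # basket: grey-green (g>=r); granite: r>b clearly
    m=((p[...,0]-p[...,2])<6)&(p.max(2)>110)
    m=big(cv2.morphologyEx(m.astype(np.uint8),cv2.MORPH_OPEN,cv2.getStructuringElement(2,(5,5))),s)
    c=max(cv2.findContours(m,0,cv2.CHAIN_APPROX_NONE)[0],key=len)[:,0]
    w=onz(D[1],D[2],c,.07);print(n,m.sum(),c.min(0),c.max(0),circ(w).x.round(4),"ell",cv2.fitEllipse(c))
t2("rim",(145+199/4-.4,145+235/4-.4),(190+71.5/2.6-.3,120+388/2.6-.3))
for n,D,ps in(("top",T,[(157.2,235.4),(179.8,216.6)]),("side",S,[(214.6,334),(216,295)])):
    w=onz(D[1],D[2],ps,.053);d=w[0]-w[1];print(n,w.round(4).tolist(),np.degrees(np.arctan2(d[1],d[0])),np.linalg.norm(d))
E
```

```text
col+y [ 0.6525 -0.0128  0.2734] [0.0008 0.0008]
col-y [ 0.4963 -0.1079  0.2788] [0.0021 0.0021]
machine y yaw 31.35333499391949 0.18297728178923411
axis from col [0.51196421 0.04214128]
tray [[0.5338, 0.1624], [0.3908, 0.069]]
33.15464959078678 0.17082097106463384 axis [0.50650831 0.04313653]
tip [0.4473 0.4199 0.0228] [0.0011 0.0011]
neck [0.5118 0.3451 0.0323] [0.0001 0.0001]
handle yaw 130.7578281841673 0.09925808581430641
top 195735 [0 0] [511 383] [0.6834 0.0731 0.8846] ell ((255.5, 191.5), (445.6497497558594, 616.610595703125), 90.0)
side 196002 [0 0] [511 383] [ 0.7917 -0.1293  0.838 ] ell ((255.5, 191.5), (445.6497497558594, 616.610595703125), 90.0)
rim [0.5538 0.2944 0.0544] [0.0008 0.0008]
top [[0.4457, 0.4147], [0.5093, 0.3422]] 131.27352173136237 0.09637411375653522
side [[0.4406, 0.4207], [0.5065, 0.3473]] 131.89232127308767 0.09864273970779977
```

Units first: shifts go in units of 100 mm. So -0.02 m is -0.2, -0.01 m is -0.1.

```bash
python3 - <<'E'
from h import *
T=load("top");S=load("side")
for n,D,ps in(("top",T,(194.4,203.4)),("side",S,(217.2,268.9))):
    print(n,"rim@.07",onz(D[1],D[2],ps,.07).round(4))
for n,D,ps in(("top",T,[(216,150)]),("side",S,[(190,205)])):
    print(n,"mug rim@.095",onz(D[1],D[2],ps,.095).round(4))
print("spice",onz(T[1],T[2],[(357,231)],.1).round(3))
E
python3 nudge.py '[{"tz": -0.2,"yaw": -8.5,"finger_gap": 0.085},{"tz": -0.2,"yaw": -8.5,"finger_gap": 0.085},{"tz": -0.2,"yaw": -8.5,"finger_gap": 0.085},{"tz": -0.2,"yaw": -8.5,"finger_gap": 0.085},{"tz": -0.2,"yaw": -8.5,"finger_gap": 0.085},{"tz": -0.2,"yaw": -8.5,"finger_gap": 0.085},{"tz": -0.1,"yaw": -8.5,"finger_gap": 0.085},{"yaw": -8.5,"finger_gap": 0.085},{"yaw": -8.5,"finger_gap": 0.085},{"yaw": -8.5,"finger_gap": 0.085}]'
```

```text
top rim@.07 [[0.5519 0.293 ]]
side rim@.07 [[0.5485 0.2965]]
top mug rim@.095 [[0.7305 0.2235]]
side mug rim@.095 [[0.7293 0.2162]]
spice [[ 0.461 -0.243]]
time_s: 1.1
position: [0.2455, -0.492, 0.372]
tool_rot: [[-0.372, 0.928, -0.0], [0.928, 0.372, 0.001], [0.001, 0.0, -1.0]]
ft_force: [-0.4, 0.6, 0.1]
grip_width: 0.0849
gripper_force: 0.0
```

```bash
python3 nudge.py '[{"yaw": -6.5,"finger_gap": 0.085},{"yaw": -6.5,"finger_gap": 0.085},{"yaw": -6.4,"finger_gap": 0.085},{"tx": 0.32,"ty": 0.38,"finger_gap": 0.085},{"tx": 0.32,"ty": 0.38,"finger_gap": 0.085},{"tx": 0.32,"ty": 0.38,"finger_gap": 0.085},{"tx": 0.32,"ty": 0.38,"finger_gap": 0.085},{"tx": 0.32,"ty": 0.38,"finger_gap": 0.085},{"tx": 0.32,"ty": 0.38,"finger_gap": 0.085},{"tx": 0.32,"ty": 0.38,"finger_gap": 0.085}]'
```

```text
time_s: 2.1
position: [0.2995, -0.1466, 0.3721]
tool_rot: [[-0.654, 0.756, -0.0], [0.756, 0.654, 0.0], [0.0, 0.0, -1.0]]
ft_force: [1.2, 0.1, -0.6]
grip_width: 0.0848
gripper_force: 0.0
```

In the tool's units: 0.043 m is 0.43, 0.032 m is 0.32.

```bash
python3 nudge.py '[{"tx": 0.32,"ty": 0.29,"finger_gap": 0.085},{"tx": 0.32,"ty": 0.29,"finger_gap": 0.085},{"tx": 0.32,"ty": 0.29,"finger_gap": 0.085},{"tx": 0.32,"ty": 0.29,"finger_gap": 0.085},{"tx": 0.32,"ty": 0.29,"finger_gap": 0.085},{"tx": 0.32,"ty": 0.29,"finger_gap": 0.085},{"tx": 0.32,"ty": 0.29,"finger_gap": 0.085},{"tx": 0.32,"ty": 0.29,"finger_gap": 0.085},{"tx": 0.15,"ty": 0.43,"finger_gap": 0.085},{"tx": 0.15,"ty": 0.43,"finger_gap": 0.085}]'
```

```text
time_s: 3.1
position: [0.3526, 0.2779, 0.3724]
tool_rot: [[-0.656, 0.755, 0.0], [0.755, 0.656, 0.0], [-0.0, 0.0, -1.0]]
ft_force: [1.3, -1.8, 1.6]
grip_width: 0.0852
gripper_force: 0.0
```

In the tool's units: 0.039 m is 0.39, 0.024 m is 0.24.

```bash
python3 nudge.py '[{"tx": 0.112,"ty": 0.228,"tz": 0.39,"finger_gap": 0},{"tx": 0.112,"ty": 0.228,"tz": 0.39,"finger_gap": 0},{"tx": 0.112,"ty": 0.228,"tz": 0.39,"finger_gap": 0},{"tx": 0.112,"ty": 0.228,"tz": 0.39,"finger_gap": 0},{"tx": 0.112,"ty": 0.228,"tz": 0.39,"finger_gap": 0},{"tx": 0.112,"ty": 0.228,"tz": 0.39,"finger_gap": 0},{"tx": 0.112,"ty": 0.228,"tz": 0.39,"finger_gap": 0},{"tz": 0.2,"finger_gap": 0},{"tz": 0.2,"finger_gap": 0},{"tz": 0.24,"finger_gap": 0}]' 20; python3 - <<'E'
from rig import env
import cv2,numpy as np
for n in("side","top"):
    im=env.get_image(n);cv2.imwrite(f"pics/{n}1.png",im["pixels"][:,:,::-1]);np.savez(f"{n}1.npz",**im)
t=cv2.imread("pics/top1.png");s=cv2.imread("pics/side1.png")
a=cv2.resize(t[170:270,120:240],None,fx=4,fy=4,interpolation=cv2.INTER_CUBIC)
b=cv2.resize(s[240:365,170:245],None,fx=3.2,fy=3.2,interpolation=cv2.INTER_CUBIC)
cv2.imwrite("pics/c1.png",np.hstack([a,b]))
E
```

```text
time_s: 4.1
position: [0.422, 0.4397, 0.0342]
tool_rot: [[-0.655, 0.755, -0.0], [0.755, 0.655, -0.0], [0.0, -0.0, -1.0]]
ft_force: [0.9, -0.5, 0.5]
grip_width: -0.0001
gripper_force: 0.0
```

View pics/c1.png

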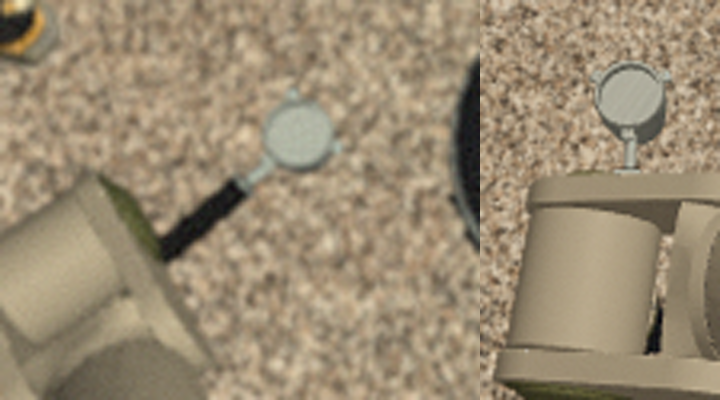

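The arm's wrist hides the tip, but the handle (top crop, (160,255) to (245,180)) is in line with the tool. I'll push the handle's end with the shut fingers to register its position.

In the tool's units: -0.003 m is -0.03.

```bash
python3 nudge.py '[{"tx": -0.03,"finger_gap": 0},{"tx": -0.03,"finger_gap": 0},{"tx": -0.03,"finger_gap": 0},{"tx": -0.03,"finger_gap": 0},{"tx": -0.03,"finger_gap": 0},{"tx": -0.03,"finger_gap": 0},{"tx": -0.03,"finger_gap": 0},{"tx": -0.03,"finger_gap": 0},{"tx": -0.03,"finger_gap": 0},{"tx": -0.03,"finger_gap": 0}]'; python3 - <<'E'
from rig import env
import cv2,numpy as np
for n in("side","top"):
    im=env.get_image(n);cv2.imwrite(f"pics/{n}2.png",im["pixels"][:,:,::-1]);np.savez(f"{n}2.npz",**im)
from h import *
for n,box in(("top",(175,185,215,225)),("side",(195,245,240,285))):
    a=load(n,1)[0];b=load(n,2)[0];x0,y0,x1,y1=box
    ga=cv2.cvtColor(a,cv2.COLOR_RGB2GRAY);gb=cv2.cvtColor(b,cv2.COLOR_RGB2GRAY)
    c={"top":(194.4,203.4),"side":(217.2,268.9)}[n];r=8
    t=cv2.getRectSubPix(ga,(19,19),c);R=cv2.matchTemplate(gb[y0-5:y1+5,x0-5:x1+5],t,cv2.TM_CCOEFF_NORMED)
    _,v,_,l=cv2.minMaxLoc(R);print(n,v,(x0-5+l[0]+9,y0-5+l[1]+9),"was",c)
E
```

```text
time_s: 5.2
position: [0.4419, 0.4167, 0.0353]
tool_rot: [[-0.655, 0.756, -0.0], [0.756, 0.655, 0.0], [0.0, 0.0, -1.0]]
ft_force: [-1.1, 1.1, 0.9]
grip_width: 0.0003
gripper_force: 1.0
top 0.8876578211784363 (197, 201) was (194.4, 203.4)
side 0.9228107929229736 (217, 264) was (217.2, 268.9)
```

```bash
python3 nudge.py '[{"tx": 0.04,"tz": -0.1,"finger_gap": 0},{"tz": -0.4,"finger_gap": 0.06},{"tz": -0.1,"finger_gap": 0.06},{"tx": -0.17,"finger_gap": 0.06},{"finger_gap": 0.06},{"tz": 0.3,"finger_gap": 0.06},{"tz": 0.33,"finger_gap": 0.06},{"finger_gap": 0},{"finger_gap": 0},{"finger_gap": 0}]' 120
python3 nudge.py '[{"finger_gap": 0},{"finger_gap": 0}]'
```

```text
time_s: 6.3
position: [0.451, 0.4074, 0.0336]
tool_rot: [[-0.655, 0.756, 0.002], [0.756, 0.655, 0.001], [-0.0, 0.002, -1.0]]
ft_force: [0.8, -0.5, -0.0]
grip_width: 0.0202
gripper_force: 117.2
time_s: 6.5
position: [0.4508, 0.4073, 0.0334]
tool_rot: [[-0.655, 0.756, 0.002], [0.756, 0.655, 0.001], [-0.001, 0.002, -1.0]]
ft_force: [0.8, 0.8, 1.4]
grip_width: 0.0201
gripper_force: 117.3
```

In the tool's units: -0.01 m is -0.1, -0.015 m is -0.15.

```bash
python3 nudge.py '[{"tz": -0.05,"finger_gap": 0},{"tz": -0.1,"finger_gap": 0},{"tz": -0.15,"finger_gap": 0},{"tz": -0.15,"finger_gap": 0},{"tz": -0.15,"finger_gap": 0},{"finger_gap": 0},{"finger_gap": 0}]'; python3 - <<'E'
from rig import env
import cv2,numpy as np
print(env.observe()["ft_force"],env.observe()["wrist_torque"])
for n in("side","top"):
    im=env.get_image(n);cv2.imwrite(f"pics/{n}3.png",im["pixels"][:,:,::-1]);np.savez(f"{n}3.npz",**im)
t=cv2.imread("pics/top3.png");s=cv2.imread("pics/side3.png")
a=cv2.resize(t[160:260,140:240],None,fx=5,fy=5,interpolation=cv2.INTER_CUBIC)
b=cv2.resize(s[215:315,180:240],None,fx=5,fy=5,interpolation=cv2.INTER_CUBIC)
cv2.imwrite("pics/c3.png",np.hstack([a,b]))
# machine yaw refinement from drawn corners
from h import *
for i,(n,sd) in enumerate((("top",(275,206)),("side",(293,177)))):
    p,K,E=load(n);m=big(p.max(2)<75,sd);c=max(cv2.findContours(m,0,1)[0],key=len)[:,0]
    for z in(.275,.29):
        w=onz(K,E,c,z);r=circ(w);k=np.hypot(*(w-r.x[:2]).T)-r.x[2];far=w[k>.006]
        d=far-r.x[:2];a=np.degrees(np.arctan2(d[:,1],d[:,0]));am=np.median(a)
        R=np.hypot(*d.T);A,B=a>am,a<=am
        pa,pb=far[A][R[A].argmax()],far[B][R[B].argmax()];v=pa-pb
        print(n,z,pa.round(4),pb.round(4),"yaw",np.degrees(np.arctan2(v[1],v[0])),np.linalg.norm(v),"axis-yaw via mid",np.degrees(np.arctan2(*((pa+pb)/2-r.x[:2])[::-1])))
E
```

```text
time_s: 7.2
position: [0.45, 0.407, 0.0924]
tool_rot: [[-0.655, 0.756, -0.0], [0.756, 0.655, 0.0], [0.0, -0.0, -1.0]]
ft_force: [1.0, 0.6, -3.9]
grip_width: 0.0198
gripper_force: 117.3
[ 0.97137977  0.55481377 -3.88465912] [0.28680506 0.26220701 0.03431908]
top 0.275 [ 0.6519 -0.0117] [ 0.4953 -0.1056] yaw 30.949244562921052 0.18258791225775683 axis-yaw via mid -59.39692365073848
top 0.29 [ 0.648 -0.01 ] [ 0.4932 -0.1028] yaw 30.949244562921077 0.18041507928303094 axis-yaw via mid -59.39710885758966
side 0.275 [ 0.6536 -0.0132] [ 0.5001 -0.1079] yaw 31.68649667016553 0.18039433408069566 axis-yaw via mid -57.39789282906793
side 0.29 [ 0.6462 -0.0047] [ 0.4955 -0.0977] yaw 31.68649667016556 0.17717690011690657 axis-yaw via mid -57.39784124882074
```

View pics/c3.png

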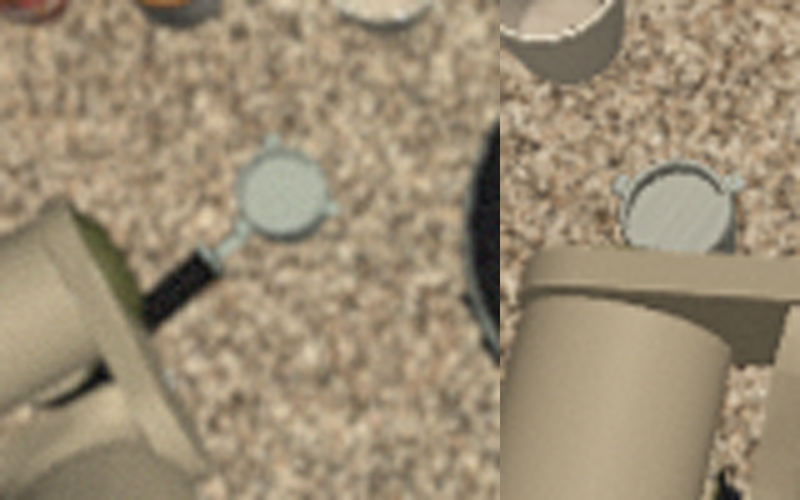

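The held portafilter shows in both views: rim at about (196.2,198.4) in top and (215.2,256.5) in side. The lugs are visible and it looks about level.

```bash
python3 - <<'E'
from h import *
T=load("top");S=load("side")
for c,a,b in((0,(194.4,203.4),(217.2,268.9)),(3,(196.2,198.4),(215.2,256.6))):
    p,r=tri(ray(T[1],T[2],a),ray(S[1],S[2],b));print(p.round(4),np.round(r,4))
    for z in(.1,.129,.115): print(z,onz(T[1],T[2],a,z).round(4),onz(S[1],S[2],b,z).round(4))
tip=np.array([.450,.407]);print("pred axis",tip-.163*np.array([-.655,.756]))
E
```

```text
[0.5537 0.2943 0.0544] [0.0007 0.0007]
0.1 [[0.5472 0.2897]] [[0.5397 0.3013]]
0.129 [[0.5426 0.2866]] [[0.5312 0.306 ]]
0.115 [[0.5448 0.2881]] [[0.5353 0.3037]]
[0.5617 0.2831 0.1149] [0.0005 0.0005]
0.1 [[0.5638 0.2844]] [[0.567  0.2806]]
0.129 [[0.5589 0.2814]] [[0.5577 0.2858]]
0.115 [[0.5613 0.2828]] [[0.5622 0.2833]]
pred axis [0.556765 0.283772]
```

In the tool's units: 0.0223 m is 0.223, 0.022 m is 0.22.

```bash
python3 nudge.py '[{"tz": -0.05,"yaw": 7.5,"finger_gap": 0},{"tz": -0.05,"yaw": 7.5,"finger_gap": 0},{"tz": -0.05,"yaw": 7.5,"finger_gap": 0},{"tz": -0.05,"yaw": 7.5,"finger_gap": 0},{"tz": -0.05,"yaw": 7.5,"finger_gap": 0},{"tz": -0.01,"yaw": 7.7,"finger_gap": 0},{"tx": -0.194,"ty": 0.22,"finger_gap": 0},{"tx": -0.194,"ty": 0.22,"finger_gap": 0},{"tx": -0.194,"ty": 0.22,"finger_gap": 0},{"tx": -0.192,"ty": 0.223,"finger_gap": 0}]'
python3 nudge.py '[{"finger_gap": 0},{"finger_gap": 0}]'
```

```text
time_s: 8.3
position: [0.533, 0.3223, 0.1175]
tool_rot: [[0.075, 0.997, -0.001], [0.997, -0.075, -0.0], [-0.0, -0.001, -1.0]]
ft_force: [1.3, 0.8, -3.0]
grip_width: 0.0199
gripper_force: 117.9
time_s: 8.5
position: [0.5324, 0.3229, 0.1175]
tool_rot: [[0.076, 0.997, -0.001], [0.997, -0.076, -0.0], [-0.0, -0.001, -1.0]]
ft_force: [1.1, 0.3, -2.2]
grip_width: 0.02
gripper_force: 117.8
```

In the tool's units: -0.02 m is -0.2, -0.01 m is -0.1.

```bash
python3 nudge.py '[{"tx": -0.2,"finger_gap": 0},{"tx": -0.2,"finger_gap": 0},{"tx": -0.2,"finger_gap": 0},{"tx": -0.2,"finger_gap": 0},{"tx": -0.2,"finger_gap": 0},{"tx": -0.1,"finger_gap": 0},{"tx": -0.05,"finger_gap": 0},{"tx": -0.04,"finger_gap": 0},{"finger_gap": 0},{"finger_gap": 0}]'; python3 - <<'E'
from rig import env
import cv2,numpy as np
print(env.observe()["ft_force"],env.observe()["wrist_torque"])
for n in("side","top"):
    im=env.get_image(n);cv2.imwrite(f"pics/{n}4.png",im["pixels"][:,:,::-1]);np.savez(f"{n}4.npz",**im)
t=cv2.imread("pics/top4.png");s=cv2.imread("pics/side4.png")
a=cv2.resize(t[145:265,160:350],None,fx=2.6,fy=2.6);b=cv2.resize(s[120:290,190:300],None,fx=2,fy=2)
h=max(a.shape[0],b.shape[0]);c=np.zeros((h,a.shape[1]+b.shape[1],3),np.uint8);c[:a.shape[0],:a.shape[1]]=a;c[:b.shape[0],a.shape[1]:]=b
cv2.imwrite("pics/c4.png",c)
E
```

```text
time_s: 9.5
position: [0.5236, 0.2051, 0.1183]
tool_rot: [[0.074, 0.997, 0.0], [0.997, -0.074, 0.0], [0.0, 0.0, -1.0]]
ft_force: [-0.2, 0.3, -2.8]
grip_width: 0.0197
gripper_force: 117.9
[-0.24443052  0.3457469  -2.8403789 ] [0.37291577 0.0074618  0.02317046]
```

View pics/c4.png

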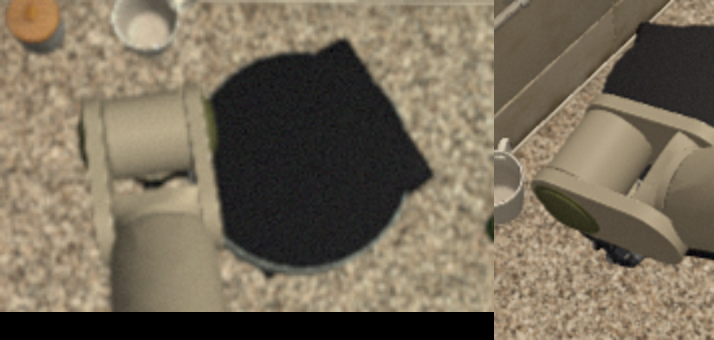

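The top crop shows the wrist beside the head at (210,120), and the force readings show no contact. Now I'll raise it and feel for the flange.

In the tool's units: -0.006 m is -0.06, -0.002 m is -0.02.

```bash
python3 nudge.py '[{"tz": -0.06,"finger_gap": 0},{"tz": -0.06,"finger_gap": 0},{"tz": -0.02,"finger_gap": 0},{"finger_gap": 0}]';python3 nudge.py '[{"tz": -0.02,"finger_gap": 0},{"finger_gap": 0}]';python3 nudge.py '[{"tz": -0.02,"finger_gap": 0},{"finger_gap": 0}]'
```

```text
time_s: 10.0
position: [0.5237, 0.2047, 0.1329]
tool_rot: [[0.075, 0.997, 0.001], [0.997, -0.075, 0.0], [0.0, 0.001, -1.0]]
ft_force: [-0.7, -0.0, -2.6]
grip_width: 0.0199
gripper_force: 118.0
time_s: 10.2
position: [0.5236, 0.2046, 0.1345]
tool_rot: [[0.075, 0.997, 0.0], [0.997, -0.075, 0.0], [0.0, 0.0, -1.0]]
ft_force: [-1.2, -0.4, -3.5]
grip_width: 0.0199
gripper_force: 117.9
time_s: 10.4
position: [0.5235, 0.2047, 0.1363]
tool_rot: [[0.075, 0.997, -0.0], [0.997, -0.075, 0.0], [0.0, -0.0, -1.0]]
ft_force: [-0.7, -0.2, -4.9]
grip_width: 0.0201
gripper_force: 117.5
```

In the tool's units: -0.001 m is -0.01.

```bash
python3 nudge.py '[{"tz": -0.01,"finger_gap": 0},{"finger_gap": 0}]';python3 nudge.py '[{"tz": -0.01,"finger_gap": 0},{"finger_gap": 0}]'; python3 -c "
from rig import env
s=env.observe();print(s['ft_force'],s['wrist_torque'])"
```

```text
time_s: 10.6
position: [0.5235, 0.2047, 0.1371]
tool_rot: [[0.075, 0.997, -0.001], [0.997, -0.075, 0.0], [0.0, -0.001, -1.0]]
ft_force: [-0.2, 0.2, -6.2]
grip_width: 0.02
gripper_force: 117.4
time_s: 10.8
position: [0.5235, 0.2048, 0.1381]
tool_rot: [[0.075, 0.997, -0.001], [0.997, -0.075, 0.001], [0.0, -0.001, -1.0]]
ft_force: [-0.0, 2.6, -7.5]
grip_width: 0.02
gripper_force: 117.4
[-0.03704452  2.56017567 -7.46432622] [ 1.33702715 -0.0753166  -0.0262261 ]
```

```bash
for i in 1; do python3 nudge.py '[{"tx": -0.001,"ty": 0.057,"yaw": 2,"finger_gap": 0},{"tx": -0.001,"ty": 0.057,"yaw": 2,"finger_gap": 0},{"finger_gap": 0}]'; python3 nudge.py '[{"tx": -0.001,"ty": 0.057,"yaw": 2,"finger_gap": 0},{"tx": -0.001,"ty": 0.057,"yaw": 2,"finger_gap": 0},{"finger_gap": 0}]'; done
```

```text
time_s: 11.1
position: [0.5353, 0.2031, 0.1382]
tool_rot: [[0.145, 0.989, -0.0], [0.989, -0.145, -0.0], [-0.0, -0.0, -1.0]]
ft_force: [0.6, -0.7, -5.9]
grip_width: 0.0204
gripper_force: 117.8
time_s: 11.4
position: [0.5464, 0.2012, 0.1384]
tool_rot: [[0.213, 0.977, 0.0], [0.977, -0.213, -0.0], [0.0, 0.0, -1.0]]
ft_force: [-0.8, 0.2, -5.0]
grip_width: 0.0201
gripper_force: 117.9
```

In the tool's units: -0.0015 m is -0.015.

```bash
python3 nudge.py '[{"tz": -0.015,"finger_gap": 0},{"finger_gap": 0}]'; python3 nudge.py '[{"tz": -0.015,"finger_gap": 0},{"finger_gap": 0}]'; python3 -c "
from rig import env
s=env.observe();print(s['ft_force'],s['wrist_torque'])"
```

```text
time_s: 11.6
position: [0.5459, 0.2013, 0.14]
tool_rot: [[0.212, 0.977, 0.0], [0.977, -0.212, 0.0], [0.0, 0.0, -1.0]]
ft_force: [-0.5, -0.1, -6.3]
grip_width: 0.0198
gripper_force: 117.5
time_s: 11.8
position: [0.546, 0.2014, 0.1413]
tool_rot: [[0.213, 0.977, -0.0], [0.977, -0.213, 0.0], [0.0, -0.0, -1.0]]
ft_force: [-0.5, -0.1, -7.9]
grip_width: 0.0196
gripper_force: 117.4
[-0.46570547 -0.1116608  -7.94486381] [ 1.35145583 -0.10247344 -0.1336268 ]
```

Units first: shifts go in units of 100 mm. So 0.0057 m is 0.057, -0.0001 m is -0.001.

```bash
python3 nudge.py '[{"tx": -0.001,"ty": 0.057,"yaw": 2,"finger_gap": 0},{"tx": -0.001,"ty": 0.057,"yaw": 2,"finger_gap": 0},{"finger_gap": 0}]'; python3 nudge.py '[{"tx": -0.001,"ty": 0.057,"yaw": 2,"finger_gap": 0},{"tx": -0.001,"ty": 0.057,"yaw": 2,"finger_gap": 0},{"finger_gap": 0}]';  python3 -c "
from rig import env
s=env.observe();print(s['ft_force'],s['wrist_torque'])"
```

```text
time_s: 12.1
position: [0.5577, 0.1986, 0.1415]
tool_rot: [[0.281, 0.96, 0.001], [0.96, -0.281, 0.0], [0.001, 0.001, -1.0]]
ft_force: [-0.5, 3.1, -4.6]
grip_width: 0.0198
gripper_force: 118.1
time_s: 12.4
position: [0.5683, 0.1945, 0.1417]
tool_rot: [[0.346, 0.938, 0.001], [0.938, -0.346, -0.001], [-0.001, 0.001, -1.0]]
ft_force: [-2.0, -0.6, -2.6]
grip_width: 0.0201
gripper_force: 118.6
[-1.98854195 -0.56140678 -2.63655449] [ 0.30544902  0.09925296 -0.18709379]
```

```bash
python3 nudge.py '[{"tz": -0.015,"finger_gap": 0},{"finger_gap": 0}]'; python3 nudge.py '[{"tz": -0.015,"finger_gap": 0},{"finger_gap": 0}]'; python3 -c "
from rig import env
s=env.observe();print(s['ft_force'],s['wrist_torque'])"
```

```text
time_s: 12.6
position: [0.5678, 0.1949, 0.1433]
tool_rot: [[0.345, 0.938, 0.0], [0.938, -0.345, -0.0], [-0.0, 0.001, -1.0]]
ft_force: [-0.6, -1.1, -3.2]
grip_width: 0.0198
gripper_force: 118.5
time_s: 12.8
position: [0.568, 0.195, 0.1446]
tool_rot: [[0.346, 0.938, 0.0], [0.938, -0.346, -0.0], [0.0, 0.0, -1.0]]
ft_force: [-0.7, -1.0, -1.8]
grip_width: 0.0202
gripper_force: 118.5
[-0.65483747 -1.02249834 -1.78721299] [ 0.4442297   0.00236166 -0.15297256]
```

In the tool's units: -0.0015 m is -0.015.

```bash
python3 nudge.py '[{"tz": -0.015,"finger_gap": 0},{"finger_gap": 0}]'; python3 nudge.py '[{"tz": -0.015,"finger_gap": 0},{"finger_gap": 0}]';python3 nudge.py '[{"tz": -0.01,"finger_gap": 0},{"finger_gap": 0}]'; python3 -c "
from rig import env
s=env.observe();print(s['ft_force'],s['wrist_torque'])"
```

```text
time_s: 13.0
position: [0.5681, 0.195, 0.146]
tool_rot: [[0.347, 0.938, 0.0], [0.938, -0.347, 0.0], [0.0, 0.0, -1.0]]
ft_force: [-1.2, -0.4, -3.4]
grip_width: 0.0201
gripper_force: 118.5
time_s: 13.2
position: [0.5681, 0.1949, 0.1475]
tool_rot: [[0.347, 0.938, 0.0], [0.938, -0.347, 0.0], [0.0, 0.0, -1.0]]
ft_force: [0.2, -0.1, -2.5]
grip_width: 0.0199
gripper_force: 118.5
time_s: 13.4
position: [0.568, 0.1949, 0.1484]
tool_rot: [[0.347, 0.938, 0.0], [0.938, -0.347, 0.0], [0.0, 0.0, -1.0]]
ft_force: [-0.7, 0.7, -2.7]
grip_width: 0.0198
gripper_force: 118.5
[-0.69012644  0.66976328 -2.66766324] [ 0.37890919 -0.03484909 -0.16919503]
```

In the tool's units: -0.001 m is -0.01.

```bash
python3 nudge.py '[{"tz": -0.01,"finger_gap": 0},{"finger_gap": 0}]'; python3 nudge.py '[{"tz": -0.01,"finger_gap": 0},{"finger_gap": 0}]';python3 nudge.py '[{"tz": -0.01,"finger_gap": 0},{"finger_gap": 0}]'; python3 -c "
from rig import env
s=env.observe();print(s['ft_force'],s['wrist_torque'])"
```

```text
time_s: 13.6
position: [0.5681, 0.1949, 0.1494]
tool_rot: [[0.347, 0.938, 0.0], [0.938, -0.347, 0.0], [0.0, 0.0, -1.0]]
ft_force: [-0.2, 1.1, -3.1]
grip_width: 0.0196
gripper_force: 118.5
time_s: 13.8
position: [0.5681, 0.1949, 0.1505]
tool_rot: [[0.347, 0.938, 0.0], [0.938, -0.347, 0.0], [0.0, 0.0, -1.0]]
ft_force: [-1.3, 0.3, -3.7]
grip_width: 0.0201
gripper_force: 118.5
time_s: 14.0
position: [0.5681, 0.1949, 0.1515]
tool_rot: [[0.347, 0.938, 0.0], [0.938, -0.347, -0.0], [0.0, 0.0, -1.0]]
ft_force: [-0.9, 0.8, -3.4]
grip_width: 0.0199
gripper_force: 118.5
[-0.89807578  0.78239999 -3.40223384] [ 0.48853938  0.02443703 -0.17544989]
```

In the tool's units: -0.001 m is -0.01.

```bash
python3 nudge.py '[{"tz": -0.01,"finger_gap": 0},{"finger_gap": 0}]'; python3 nudge.py '[{"tz": -0.01,"finger_gap": 0},{"finger_gap": 0}]';python3 -c "
from rig import env
s=env.observe();print(s['ft_force'],s['wrist_torque'])"
```

```text
time_s: 14.2
position: [0.5681, 0.1949, 0.1525]
tool_rot: [[0.347, 0.938, 0.0], [0.938, -0.347, 0.0], [0.0, 0.0, -1.0]]
ft_force: [-0.8, 0.3, -3.8]
grip_width: 0.0201
gripper_force: 118.5
time_s: 14.4
position: [0.568, 0.195, 0.1534]
tool_rot: [[0.347, 0.938, 0.0], [0.938, -0.347, 0.0], [0.0, -0.0, -1.0]]
ft_force: [-0.8, 0.8, -4.7]
grip_width: 0.0201
gripper_force: 118.3
[-0.82134518  0.81062289 -4.74836212] [ 0.67532515 -0.06725246 -0.08630446]
```

In the tool's units: -0.0085 m is -0.085, -0.0002 m is -0.002.

```bash
python3 nudge.py '[{"tz": 0.015,"finger_gap": 0},{"tx": -0.002,"ty": -0.085,"yaw": -3,"finger_gap": 0},{"tx": -0.002,"ty": -0.085,"yaw": -3,"finger_gap": 0},{"tx": -0.002,"ty": -0.085,"yaw": -3,"finger_gap": 0},{"tx": -0.002,"ty": -0.085,"yaw": -3,"finger_gap": 0},{"finger_gap": 0}]'; python3 -c "
from rig import env
s=env.observe();print(s['ft_force'],s['wrist_torque'])"
```

```text
time_s: 15.0
position: [0.5345, 0.2036, 0.152]
tool_rot: [[0.143, 0.99, -0.0], [0.99, -0.143, 0.0], [-0.0, -0.0, -1.0]]
ft_force: [-0.2, 0.9, -2.4]
grip_width: 0.0198
gripper_force: 118.5
[-0.2115832   0.92376636 -2.43123678] [ 0.5794142   0.04924096 -0.14180558]
```

In the tool's units: -0.0085 m is -0.085, -0.0002 m is -0.002.

```bash
python3 nudge.py '[{"tx": -0.002,"ty": -0.085,"yaw": -3,"finger_gap": 0},{"tx": -0.002,"ty": -0.085,"yaw": -3,"finger_gap": 0},{"tx": -0.002,"ty": -0.085,"yaw": -3,"finger_gap": 0},{"tx": -0.002,"ty": -0.085,"yaw": -3,"finger_gap": 0},{"finger_gap": 0}]'; python3 nudge.py '[{"tx": -0.002,"ty": -0.085,"yaw": -3,"finger_gap": 0},{"tx": -0.002,"ty": -0.085,"yaw": -3,"finger_gap": 0},{"tx": -0.002,"ty": -0.085,"yaw": -3,"finger_gap": 0},{"tx": -0.002,"ty": -0.085,"yaw": -3,"finger_gap": 0},{"finger_gap": 0}]';  python3 -c "
from rig import env
s=env.observe();print(s['ft_force'],s['wrist_torque'])"
```

```text
time_s: 15.5
position: [0.5009, 0.2048, 0.1519]
tool_rot: [[-0.064, 0.998, -0.0], [0.998, 0.064, 0.0], [0.0, -0.0, -1.0]]
ft_force: [-0.7, 0.6, -3.0]
grip_width: 0.02
gripper_force: 118.5
time_s: 16.0
position: [0.4676, 0.199, 0.1519]
tool_rot: [[-0.269, 0.963, -0.0], [0.963, 0.269, -0.0], [0.0, -0.0, -1.0]]
ft_force: [-1.8, 0.8, -3.3]
grip_width: 0.02
gripper_force: 118.5
[-1.82142578  0.82759657 -3.29910698] [ 0.48510594  0.39608266 -0.25305486]
```

```bash
python3 nudge.py '[{"tx": -0.002,"ty": -0.085,"yaw": -3,"finger_gap": 0},{"tx": -0.002,"ty": -0.085,"yaw": -3,"finger_gap": 0},{"tx": -0.002,"ty": -0.085,"yaw": -3,"finger_gap": 0},{"tx": -0.001,"ty": -0.043,"yaw": -1.5,"finger_gap": 0},{"finger_gap": 0}]'; python3 nudge.py '[{"tx": -0.001,"ty": -0.043,"yaw": -1.5,"finger_gap": 0},{"tx": -0.001,"ty": -0.043,"yaw": -1.5,"finger_gap": 0},{"finger_gap": 0}]'; python3 nudge.py '[{"tx": -0.001,"ty": -0.043,"yaw": -1.5,"finger_gap": 0},{"finger_gap": 0}]';  python3 -c "
from rig import env
s=env.observe();print(s['ft_force'],s['wrist_torque'])"
```

```text
time_s: 16.5
position: [0.4402, 0.1884, 0.1519]
tool_rot: [[-0.44, 0.898, -0.0], [0.898, 0.44, -0.0], [-0.0, -0.0, -1.0]]
ft_force: [-2.3, -1.9, -2.7]
grip_width: 0.0202
gripper_force: 118.5
time_s: 16.8
position: [0.4322, 0.1843, 0.1518]
tool_rot: [[-0.489, 0.873, -0.0], [0.873, 0.489, -0.0], [0.0, -0.0, -1.0]]
ft_force: [-1.3, -1.7, -2.4]
grip_width: 0.0198
gripper_force: 118.5
time_s: 17.0
position: [0.4283, 0.1822, 0.1518]
tool_rot: [[-0.512, 0.859, -0.0], [0.859, 0.512, 0.0], [0.0, -0.0, -1.0]]
ft_force: [-1.6, -0.7, -2.6]
grip_width: 0.0201
gripper_force: 118.5
[-1.62139846 -0.68182657 -2.5616391 ] [ 0.23391444  0.50338102 -0.36705899]
```

```bash
python3 nudge.py '[{"ty": -0.028,"yaw": -1,"finger_gap": 0},{"finger_gap": 0}]'; python3 nudge.py '[{"ty": -0.028,"yaw": -1,"finger_gap": 0},{"finger_gap": 0}]';python3 nudge.py '[{"ty": -0.028,"yaw": -1,"finger_gap": 0},{"finger_gap": 0}]';  python3 -c "
from rig import env
s=env.observe();print(s['ft_force'],s['wrist_torque'])"
```

```text
time_s: 17.2
position: [0.4262, 0.1808, 0.1519]
tool_rot: [[-0.526, 0.85, 0.0], [0.85, 0.526, 0.0], [0.0, 0.0, -1.0]]
ft_force: [-0.9, -0.7, -2.4]
grip_width: 0.0198
gripper_force: 118.5
time_s: 17.4
position: [0.4242, 0.1794, 0.152]
tool_rot: [[-0.541, 0.841, 0.001], [0.841, 0.541, 0.0], [-0.0, 0.001, -1.0]]
ft_force: [1.1, 1.4, -2.4]
grip_width: 0.0198
gripper_force: 118.5
time_s: 17.6
position: [0.4222, 0.178, 0.1522]
tool_rot: [[-0.555, 0.832, 0.002], [0.832, 0.555, 0.001], [-0.0, 0.002, -1.0]]
ft_force: [3.9, 2.1, -2.6]
grip_width: 0.0201
gripper_force: 118.5
[ 3.87799777  2.09342401 -2.61971743] [ 0.70888775 -0.28166462 -0.79046947]
```

```bash
python3 nudge.py '[{"ty": 0.037,"yaw": 1.3,"finger_gap": 0},{"tz": 0.01,"finger_gap": 0},{"tz": 0.01,"finger_gap": 0},{"finger_gap": 0}]'; python3 nudge.py '[{"tz": 0.01,"finger_gap": 0},{"finger_gap": 0}]';python3 nudge.py '[{"tz": 0.01,"finger_gap": 0},{"finger_gap": 0}]';  python3 -c "
from rig import env
s=env.observe();print(s['ft_force'],s['wrist_torque'])"
```

```text
time_s: 18.0
position: [0.4249, 0.1797, 0.1499]
tool_rot: [[-0.536, 0.844, 0.001], [0.844, 0.536, -0.001], [-0.001, 0.0, -1.0]]
ft_force: [2.0, -2.7, -0.8]
grip_width: 0.02
gripper_force: 118.9
time_s: 18.2
position: [0.425, 0.1797, 0.149]
tool_rot: [[-0.536, 0.844, 0.001], [0.844, 0.536, -0.0], [-0.001, 0.001, -1.0]]
ft_force: [1.7, -4.9, -0.0]
grip_width: 0.0199
gripper_force: 119.1
time_s: 18.4
position: [0.4251, 0.1797, 0.148]
tool_rot: [[-0.536, 0.844, 0.001], [0.844, 0.536, -0.001], [-0.001, 0.001, -1.0]]
ft_force: [3.0, -4.7, 1.9]
grip_width: 0.0197
gripper_force: 119.4
[ 2.97618312 -4.73590181  1.90912356] [-0.82873801 -0.60400899 -0.6131196 ]
```

In the tool's units: -0.001 m is -0.01, -0.0005 m is -0.005.

```bash
python3 nudge.py '[{"tx": -0.01,"tz": -0.005,"finger_gap": 0},{"finger_gap": 0}]' 40; python3 nudge.py '[{"finger_gap": 0.03},{"finger_gap": 0.04},{"finger_gap": 0.04},{"finger_gap": 0.04}]' 20;  python3 -c "
from rig import env
s=env.observe();print(s['ft_force'],s['wrist_torque'])"
```

```text
time_s: 18.6
position: [0.4249, 0.1794, 0.1483]
tool_rot: [[-0.536, 0.844, -0.001], [0.844, 0.536, 0.001], [0.001, -0.0, -1.0]]
ft_force: [-0.4, 1.9, 0.5]
grip_width: 0.0196
gripper_force: 119.3
time_s: 19.0
position: [0.425, 0.1791, 0.1482]
tool_rot: [[-0.536, 0.844, -0.0], [0.844, 0.536, -0.0], [0.0, -0.0, -1.0]]
ft_force: [0.5, -0.1, -0.4]
grip_width: 0.04
gripper_force: 0.0
[ 0.46759249 -0.11607366 -0.3703301 ] [-0.03673545 -0.0082913  -0.03494756]
```

In the tool's units: -0.04 m is -0.4, 0.04 m is 0.4.

```bash
python3 nudge.py '[{"tx": 0.1,"finger_gap": 0.04},{"tx": 0.2,"finger_gap": 0.04},{"tx": 0.3,"finger_gap": 0.05},{"tx": 0.4,"finger_gap": 0.05},{"tx": 0.4,"finger_gap": 0.05},{"tx": 0.3,"tz": -0.3,"finger_gap": 0.05},{"tz": -0.4,"finger_gap": 0.05},{"tz": -0.4,"finger_gap": 0.05},{"tz": -0.4,"finger_gap": 0.05},{"finger_gap": 0.05}]'; python3 - <<'E'
from rig import env
import cv2,numpy as np
for n in("side","top"):
    im=env.get_image(n);cv2.imwrite(f"pics/{n}5.png",im["pixels"][:,:,::-1]);np.savez(f"{n}5.npz",**im)
t=cv2.imread("pics/top5.png");s=cv2.imread("pics/side5.png")
a=cv2.resize(t[145:275,160:350],None,fx=2.3,fy=2.3);b=cv2.resize(s[170:290,210:320],None,fx=3.2,fy=3.2)
h=max(a.shape[0],b.shape[0]);c=np.zeros((h,a.shape[1]+b.shape[1],3),np.uint8);c[:a.shape[0],:a.shape[1]]=a;c[:b.shape[0],a.shape[1]:]=b
cv2.imwrite("pics/c5.png",c)
E
```

```text
time_s: 20.0
position: [0.3346, 0.3238, 0.3031]
tool_rot: [[-0.537, 0.844, 0.008], [0.844, 0.537, 0.005], [-0.0, 0.01, -1.0]]
ft_force: [1.0, 0.5, -0.7]
grip_width: 0.0497
gripper_force: 0.0
```

View pics/c5.png

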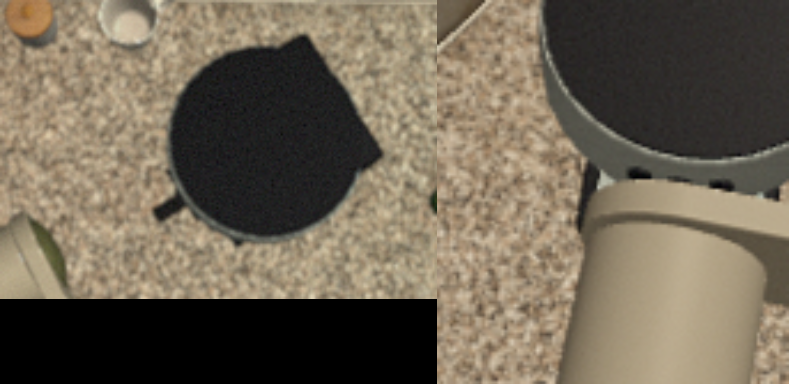

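The portafilter hangs in the group: its handle shows in the top crop from (185,198) to (157,215), and its axis points at the head centre. The arm blocks the side view, so I'll clear it and check the handle's height and yaw.

```bash
python3 nudge.py '[{"tx": 0.3,"ty": -0.4,"finger_gap": 0.05},{"tx": 0.3,"ty": -0.4,"finger_gap": 0.05},{"tx": 0.3,"ty": -0.4,"finger_gap": 0.05},{"tx": 0.3,"ty": -0.4,"finger_gap": 0.05},{"ty": -0.2,"finger_gap": 0.05}]'; python3 - <<'E'
from rig import env
import cv2,numpy as np
for n in("side","top"):
    im=env.get_image(n);cv2.imwrite(f"pics/{n}6.png",im["pixels"][:,:,::-1]);np.savez(f"{n}6.npz",**im)
t=cv2.imread("pics/top6.png");s=cv2.imread("pics/side6.png")
a=cv2.resize(t[210:260,215:265],None,fx=7,fy=7,interpolation=cv2.INTER_CUBIC);b=cv2.resize(s[200:275,235:325],None,fx=5,fy=5,interpolation=cv2.INTER_CUBIC)
h=max(a.shape[0],b.shape[0]);c=np.zeros((h,a.shape[1]+b.shape[1],3),np.uint8);c[:a.shape[0],:a.shape[1]]=a;c[:b.shape[0],a.shape[1]:]=b
cv2.imwrite("pics/c6.png",c)
E
```

```text
time_s: 20.6
position: [0.1138, 0.3269, 0.2969]
tool_rot: [[-0.539, 0.842, -0.003], [0.842, 0.539, -0.002], [-0.0, -0.003, -1.0]]
ft_force: [-0.6, 0.1, 0.2]
grip_width: 0.0499
gripper_force: 0.0
```

View pics/c6.png

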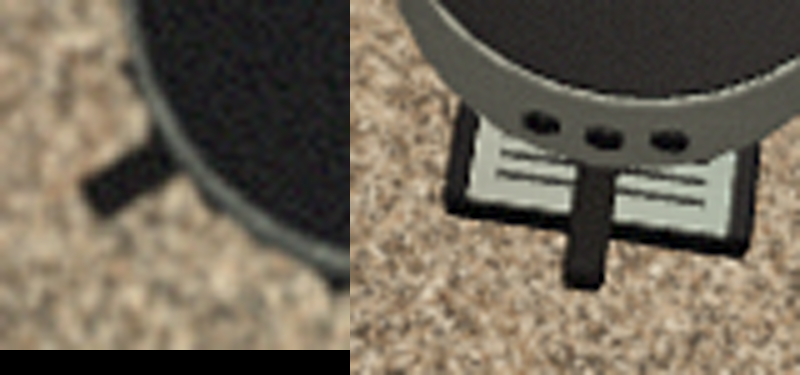

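```bash
python3 - <<'E'
from h import *
T=load("top");S=load("side")
a=(228.2,238.4);b=(281.3,256.4)
p,r=tri(ray(T[1],T[2],a),ray(S[1],S[2],b));print(p.round(4),np.round(r,4))
for z in(.14,.166): print(z,onz(T[1],T[2],a,z).round(4),onz(S[1],S[2],b,z).round(4))
for q in (onz(T[1],T[2],a,.166)[0],onz(S[1],S[2],b,.15)[0]):
    v=q-[.5125,.0415];print(np.degrees(np.arctan2(v[1],v[0])),np.hypot(*v))
for n in("top","side"):
    x,y,w,h=dict(top=(195,135,50,32),side=(165,185,50,55))[n]
    print(n,"mug diff",np.abs(load(n,0)[0][y:y+h,x:x+w].astype(int)-load(n,6)[0][y:y+h,x:x+w]).mean())
E
```

```text
[0.43  0.176 0.134] [0.0013 0.0013]
0.14 [[0.4307 0.1762]] [[0.4276 0.1774]]
0.166 [[0.4286 0.1755]] [[0.4226 0.185 ]]
122.04661890990067 0.1580374219387743
122.03088369535098 0.16370997330951742
top mug diff 3.6433333333333335
side mug diff 3.595030303030303
```

```bash
python3 -c "
from rig import env
print(env.observe()['time_s'],env.close_job())"
```

```text
the job is handed in; nothing more can be done
20.7 None
```

The job is handed in at 20.7 s: the portafilter hangs locked in the group with its handle at about 122°, against an estimated machine front of 121.7°. The gripper has let go and is clear, the camera views show the mug unmoved, and I did not re-check the spice jar. I gripped the handle's end with the tool upright, because the move rows cannot lean the tool, and felt no contact with the head. The handle's height could only be checked roughly, as the camera heights read about 20 mm low, and no verdict was returned.

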